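# Feed one sample disc from the gravity magazine into the free pick-up nest

## Task

Feed out one steel sample for the spectrometer: push the magazine's blue plunger knob all the way in once and let it spring back, so that the bottom disc comes out onto the landing track. Then push that disc with the fingertips along the track into the empty V-shaped nest until it rests against both jaws of the V, over the sensor eye; the brass sample stays in the other nest. Grasp and lift nothing, feed no second disc, and leave everything else on the bench where it stands.

Things in the scene. Friction and masses are not known exactly. Their poses are not given: they have to be found in the camera images.
- magazine: aluminium fixture screwed to the bench; place and turn (up to 15 deg) vary. Origin on the bench under the axis of the upright magazine, a cage of four rods, 70 x 62 mm in plan, top 107 mm high, open above, with three stacked steel discs. +y = feed direction (plunger towards landing), +x along the landing track, z up. Discs slide on a floor 24 mm above the bench. Ends: x +-126, y 99 mm
- plunger (a joint): spring-return slide: 0 = out (home), 0.073 m = fully in, at a hard stop. It moves along the magazine's +y. The spring takes 3.5 N at the start, about 8.5 N at the end; the discs can bring it to 15 N in passing. Released, it springs back by itself, and the next disc drops 26 mm to the magazine's floor
- knob_face (a point): middle of the outer face of the blue palm knob (38 mm across, 14 mm thick, flat face 28 mm, axis level, 36.5 mm above the bench). Push it along the magazine's +y; only the bench is below the knob. At home it is at y = -134 mm in the magazine's frame
- landing (a point): point on the track floor (24 mm above the bench) where a disc's centre stands after a full stroke: x 0, y 68.5 mm in the magazine's frame, mid-length of the track. The track runs along the magazine's x, 43 mm wide between two lips 9 mm high, and ends at x = +88 and -88 mm in two V nests of black jaws 20 mm high that open towards the middle
- free_nest (a point): centre of the flush sensor eye (16 mm, dark ring with a red middle) in the floor of the empty nest, 24 mm above the bench: the centre of a steel disc that touches both jaws is right above it. It is at the +x or the -x end of the track
- disc_1: bottom disc of the stack, the one that comes out: plain steel cylinder, 38 mm across, 26 mm high, 0.16 to 0.32 kg. Origin at the centre of its underside, z up
- disc_2: second disc, alike; must stay in the magazine
- disc_3: top disc, alike; must stay in the magazine
- brass_sample: brass sample, 36 mm across, 30 mm high, standing in the other nest; origin at the centre of its underside
- sample_jar: white jar, 36 mm across, 69 mm high, bystander on the left, in front of the spectrometer (a solid cabinet, 0.32 m high, that fills the bench at y > 0.41 m from x = 0.34 m on); origin under its centre
- stand_key: dark flat key with a knob, 34 x 78 x 18 mm, bystander lying on the left; origin under its centre
- caliper: caliper, 52 x 163 x 11 mm, bystander lying left of the fixture; origin under its centre
- mouse: black computer mouse, 104 x 58 x 40 mm, bystander behind right; origin under its centre
- tape_roll: roll of tan tape lying flat, 58 mm across, 18 mm high, bystander behind left; origin under its centre

How it is judged:
On the way, in this order (a step that is already met when the one before it is completed fails the run):
1. the plunger is pushed fully in and has put the bottom disc onto the landing track (value of joint plunger above 0.067 m and y of disc_1 in the frame of magazine above 0.058 m), for 0.05 s.
2. the plunger is back out, with the disc left on the track (value of joint plunger below 0.005 m and y of disc_1 in the frame of magazine above 0.058 m), for 0.1 s.
At the end, for the whole second after the job is handed in: disc_1 stands flat and still in the empty nest, its centre within 5 mm of the sensor eye (sideways); the plunger is back out (within 5 mm); the other two discs have moved down in the magazine and stand in it; the brass sample is within 6 mm of where it stood (horizontal distance between disc_1 and free_nest below 0.005 m and z of disc_1 in the frame of magazine below 0.027 m and angle between disc_1's own z axis and vertical below 0.08 rad and linear speed of disc_1 below 0.01 m/s and value of joint plunger below 0.005 m and z of disc_2 in the frame of magazine below 0.029 m and z of disc_3 in the frame of magazine below 0.055 m and distance of brass_sample from where it was at the start of the episode below 0.006 m); the robot touches nothing.
It fails at once if the fed disc is lifted or tipped (z of disc_1 in the frame of magazine above 0.034 m or angle between disc_1's own z axis and vertical above 0.4 rad).
It fails at once if a second disc leaves the magazine (y of any of disc_2, disc_3 in the frame of magazine above 0.02 m or z of disc_2 in the frame of magazine above 0.06 m or z of disc_3 in the frame of magazine above 0.086 m).
It fails at once if the brass sample is moved out of its nest or lifted (distance of brass_sample from where it was at the start of the episode above 0.012 m or angle between brass_sample's own z axis and vertical above 0.3 rad).
It fails at once if a bystander is disturbed (distance of any of sample_jar, stand_key, caliper, mouse, tape_roll from where it was at the start of the episode above 0.02 m).
It also fails if it takes over 48 s, if anything falls off the work surface, if the arm or the gripper's body presses on something with over 40 N, if the wrist force passes 120 N, or if a joint passes its speed limit or range.

## Robot

A 7-joint arm with a two-finger parallel gripper is mounted at the origin on a cart in front of the work surface, level with it; the furniture and walls round the work are solid. World frame = base frame: x ahead of the robot, y to its left, z up, the work surface at z = 0. Lengths are in m, angles in rad, forces in N, time in s.
With the tool pointing down it reaches from about 0.425 to 1.025 m from the base axis. Payload 3.6 kg.
Tool frame: the origin (TCP) lies at the very end of the fingers, on their centre line; the grasp point (between the pads) lies 19 mm behind it; x points along the fingers, y is the direction in which the jaws open and shut, and the axes are right-handed (so a half turn about x gives the same grasp; the last joint's range is limited). The gripper opens to 85 mm and grips with 20 to 120 N. Pads are 22 mm wide; open, the fingers measure 114 mm over their backs; the gripper's body (76 mm by 85 mm) begins 54 mm behind the grasp point. The pads swing forward as they close: fully open they stand 13 mm farther back than shut.
Start: joints at [1.22, 0.591, 0.048, 1.609, -0.033, 0.943, -0.034], TCP at [0.184, -0.701, 0.231] pointing down, gripper open.
Joint ranges: [-2.69, 2.69], [-0.47, 2.24], [-1.27, 1.36], [0.19, 2.51], [-1.53, 4.68], [0.08, 2.07], [-3.09, 3.09]. Speed limits (rad/s): [2.57, 2.57, 3.14, 3.14, 3.14, 3.14, 3.14].

## Interface

Orientations are given as a unit quaternion [w, x, y, z].
In Python, from station import r gives the robot as it stands. Calls block until the motion is done:
- r.movep(position, orientation): joint-space move of the TCP to a pose.
- r.move_straight(position, rot=None, speed=0.15): straight line of the TCP; rot=None keeps the orientation; speed is the mean speed in m/s.
- r.set_joints(angles): joint-space move.
- r.gripper_to(opening): finger opening in m; the grip force is fixed at half the most; returns when the fingers have stopped.
- r.hold(seconds).
- r.inverse_kinematics(position, orientation): joint angles nearest the present ones, or None.
- r.sense(): the state.
- r.camera(name): name is "scene" or "top" or "wrist"; returns the picture (420x560x3 uint8, red, green, blue); there is no depth.
- r.camera_info(name): a dict with "intrinsics" (3x3 intrinsics, pixels), "eye" and "attitude" of the camera in the world. Camera axes: x right, y down, z forward; pixel columns grow to the right and rows downward; lengths in m; the calibration is good to about 2 mm. The wrist camera is an equidistant fisheye: a pixel r from the principal point sees the ray r / f radians off the axis. A picture is of the moment at which its call begins: read the wrist's pose just before it. camera_info takes no time and is no camera call; for the wrist camera it gives the pose at the moment of the call.
A pose or a line that the arm cannot do raises r.Unreachable and nothing moves.
- r.sign_off(): hands the job in, once; it reports no verdict.
The state is a dict: "time_s": time; "joint_pos": joint angles; "joint_vel": joint speeds; "effort": joint torques, N m; "tcp_pos": TCP position; "ee_rot": TCP orientation; "contact_force": force on the tool from outside, world axes, zero at the start; "wrist_torque": the same for the moment, N m; "finger_gap": finger opening in m.
Only numpy, scipy, OpenCV 4.12 (cv2) and the standard library are available. Lean on these libraries where they do the work, as an engineer would, in place of code of your own. Each camera call takes 0.05 s, during which the arm holds its last target.

## Working session

There is one attempt and no reset: what is moved stays moved. The work goes in short steps, each a Python script; the robot and the scene stay as the last script left them, time stands still between calls to the robot, and variables do not carry over. Pictures are saved under pics/ and viewed, and the job is handed in when it is done.

```bash
ls; mkdir -p pics; python3 - <<'E'
from station import r
import cv2,numpy as np
for n in ["scene","top","wrist"]:
    i=r.camera_info(n); print(n,np.round(i["intrinsics"],1).tolist(),np.round(i["eye"],4),np.round(i["attitude"],4).tolist())
    im=r.camera(n); cv2.imwrite(f"pics/{n}0.png",im[:,:,::-1])
s=r.sense(); print({k:np.round(v,3).tolist() for k,v in s.items()})
E
```

```text
pics
scene [[451.3, 0.0, 271.9], [0.0, 451.3, 205.8], [0.0, 0.0, 1.0]] [ 0.1271 -0.5787  0.6845] [-0.4278, 0.8547, -0.2656, 0.1265]
top [[493.2, 0.0, 269.5], [0.0, 493.2, 207.8], [0.0, 0.0, 1.0]] [0.4693 0.0926 1.1529] [0.033, -0.7044, 0.7084, -0.0299]
wrist [[325.2, 0.0, 278.6], [0.0, 325.2, 207.7], [0.0, 0.0, 1.0]] [ 0.2561 -0.682   0.3725] [0.1154, 0.7838, -0.6035, -0.0903]
{'time_s': 0.15, 'joint_pos': [1.221, 0.592, 0.048, 1.61, -0.033, 0.943, -0.034], 'joint_vel': [-0.001, -0.003, -0.0, -0.004, -0.001, -0.001, 0.002], 'effort': [0.003, -54.925, 1.549, -19.846, 0.009, 0.006, 0.0], 'tcp_pos': [0.184, -0.701, 0.23], 'ee_rot': [-0.09, -0.701, -0.091, 0.701], 'contact_force': [-0.034, 0.28, -0.364], 'wrist_torque': [0.033, 0.001, -0.023], 'finger_gap': 0.086}
```

View pics/scene0.png

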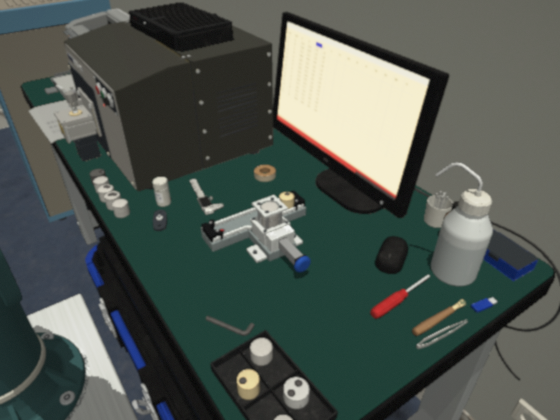

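View pics/top0.png

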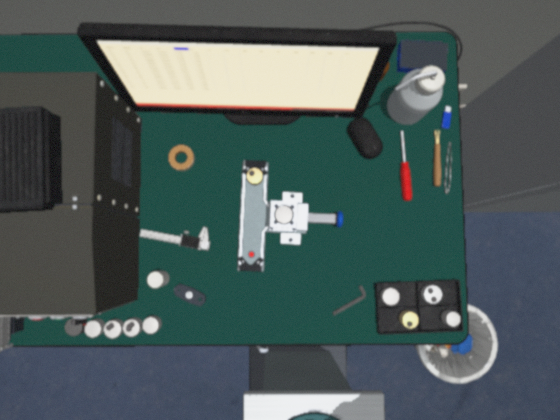

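The top view shows the plunger knob at about (338,219), the brass in the far nest at (254,176) and the red eye at about (251,254). I'll enlarge it for measuring.

```bash
python3 - <<'E'
import cv2
im=cv2.imread("pics/top0.png")
c=im[150:285,225:355]; cv2.imwrite("pics/c0.png",cv2.resize(c,None,fx=4.4,fy=4.4,interpolation=cv2.INTER_CUBIC))
im=cv2.imread("pics/scene0.png")
c=im[170:280,190:330]; cv2.imwrite("pics/c1.png",cv2.resize(c,None,fx=5,fy=5,interpolation=cv2.INTER_CUBIC))
E
```

```text
(no output)
```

View pics/c0.png

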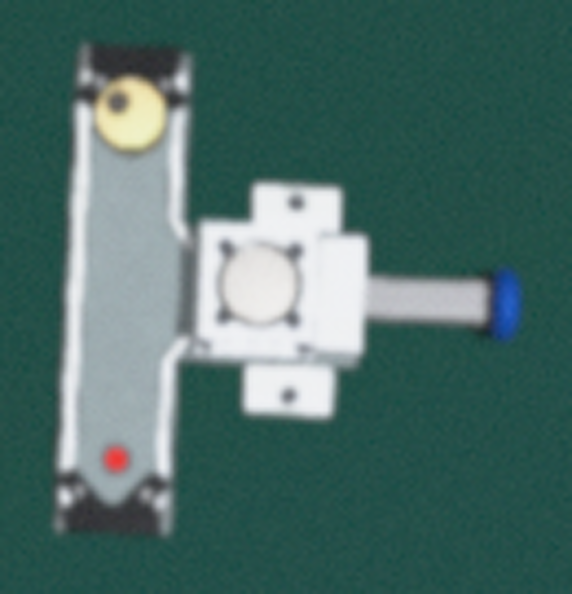

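View pics/c1.png

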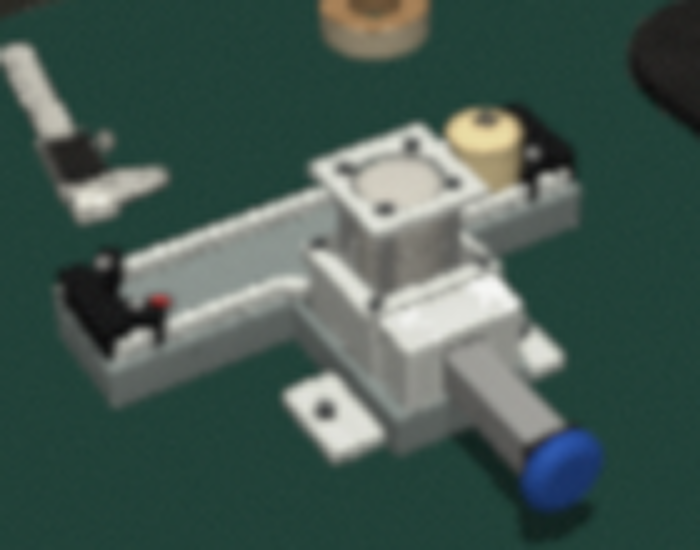

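```bash
cat > h.py <<'E'
import numpy as np, cv2
from scipy.spatial.transform import Rotation as R
from scipy.optimize import least_squares
def quat(q): return R.from_quat([q[1],q[2],q[3],q[0]])
def wxyz(rot):
    q=rot.as_quat(); return [float(v) for v in (q[3],q[0],q[1],q[2])]
def proj(info,P):
    p=quat(info["attitude"]).inv().apply(np.atleast_2d(P)-info["eye"]); K=np.array(info["intrinsics"])
    return (p[:,:2]/p[:,2:])*[K[0,0],K[1,1]]+K[:2,2]
def ray(info,uv,z):
    K=np.array(info["intrinsics"]); d=quat(info["attitude"]).apply([(uv[0]-K[0,2])/K[0,0],(uv[1]-K[1,2])/K[1,1],1])
    e=np.array(info["eye"]); return e+d*(z-e[2])/d[2]
def m2w(p,M):
    x,y,t=p; c,s=np.cos(t),np.sin(t); M=np.atleast_2d(M)
    return np.c_[x+c*M[:,0]-s*M[:,1], y+s*M[:,0]+c*M[:,1], M[:,2]]
E
python3 - <<'E'
from h import *
from station import r
T=r.camera_info("top"); S=r.camera_info("scene")
f=lambda u,s,o:(np.array(u)+.5)/s-.5+o
tm=np.array([[-.088,.0685,.024],[.0893,.0685,.054],[0,-.127,.0365],[0,0,.102]])
tp=f([(116,459),(131,113),(507,304),(259,285)],4.4,[225,150])
sm=np.array([[-.088,.0685,.024],[.0893,.0685,.054],[0,-.134,.0365],[0,0,.102]])
sp=f([(159,301),(486,130),(566,468),(396,186)],5,[190,170])
for m,p,I in((tm,tp,T),(sm,sp,S)):
    for a,b in zip(m,p): print(a,b.round(1),ray(I,b,a[2]).round(4))
def res(x,w): 
    o=[]
    if w&1:o.append((proj(T,m2w(x,tm))-tp).ravel())
    if w&2:o.append((proj(S,m2w(x,sm))-sp).ravel())
    return np.concatenate(o)
for w in(1,2,3):
    q=least_squares(res,[.45,.1,0],args=(w,),loss="soft_l1"); print(w,q.x.round(4),np.degrees(q.x[2]).round(2),res(q.x,w).round(1))
    print("knob",m2w(q.x,[0,-.134,.0365]).round(4),"eye",m2w(q.x,[-.088,.0685,.024]).round(4),m2w(q.x,[0,.0685,.024]).round(4))
for n,u,z in(("jar",(158,279),.069),("key",(188,295),.01),("caliper",(204,238),.01),("tape",(181,157),.018),("mouse",(365,137),.03)): print(n,ray(T,u,z).round(3))
E
```

```text
[-0.088   0.0685  0.024 ] [251.  253.9] [0.4647 0.1401 0.024 ]
[0.0893 0.0685 0.054 ] [254.4 175.3] [0.641  0.1307 0.054 ]
[ 0.     -0.127   0.0365] [339.8 218.7] [ 0.5432 -0.0621  0.0365]
[0.    0.    0.102] [283.5 214.4] [0.5488 0.0671 0.102 ]
[-0.088   0.0685  0.024 ] [221.4 229.8] [0.4686 0.1409 0.024 ]
[0.0893 0.0685 0.054 ] [286.8 195.6] [0.6436 0.1299 0.054 ]
[ 0.     -0.134   0.0365] [302.8 263.2] [ 0.5468 -0.0608  0.0365]
[0.    0.    0.102] [268.8 206.8] [0.5488 0.0648 0.102 ]
1 [ 0.549   0.0666 -0.0485] -2.78 [ 0.3  0.1  0.  -0.2 -0.8  0.2  0.3 -0.1]
knob [[ 0.5425 -0.0673  0.0365]] eye [[0.4644 0.1393 0.024 ]] [[0.5523 0.135  0.024 ]]
2 [ 0.5516  0.0682 -0.0578] -3.31 [-0.5 -0.   0.  -0.5  0.3  1.9  0.2 -1.3]
knob [[ 0.5439 -0.0655  0.0365]] eye [[0.4677 0.1417 0.024 ]] [[0.5556 0.1366 0.024 ]]
3 [ 0.5498  0.0667 -0.0532] -3.05 [ 0.1 -0.4  0.2 -0.7 -0.9  0.1  0.2 -0.5 -1.   0.8 -0.5  0.   0.3  2.6
 -0.1 -0.6]
knob [[ 0.5427 -0.0671  0.0365]] eye [[0.4656 0.1398 0.024 ]] [[0.5534 0.1351 0.024 ]]
jar [0.412 0.341 0.069]
key [0.372 0.285 0.01 ]
caliper [0.502 0.249 0.01 ]
tape [0.691 0.303 0.018]
mouse [ 0.733 -0.125  0.03 ]
```

```bash
cat >> h.py <<'E'
MP=np.array([.5498,.0667,-.0532])
def W(x,y,z): return m2w(MP,[x,y,z])[0]
def rotm(d,y):
    Rz=R.from_euler('z',MP[2]).as_matrix(); d=np.array(d,float);d/=np.linalg.norm(d);y=np.array(y,float)
    return wxyz(R.from_matrix(Rz@np.c_[d,y,np.cross(d,y)]))
a=np.radians(35); b=np.radians(20)
KQ={s:rotm([0,np.sin(a),-np.cos(a)],[s,0,0]) for s in(1,-1)}
DQ={s:rotm([0,-np.sin(b),-np.cos(b)],np.array([0,np.cos(b),-np.sin(b)])*s) for s in(1,-1)}
E
python3 - <<'E'
from h import *
from station import r
print(quat(r.sense()["ee_rot"]).as_matrix().round(2))
for n,Q,pts in(("K",KQ,[(0,-.20,.15),(0,-.165,.031),(0,-.07,.031)]),("D",DQ,[(.038,.0685,.16),(.038,.0685,.034),(-.058,.0685,.034)])):
  for s in(1,-1):
    for p in pts:
        j=r.inverse_kinematics(W(*p),Q[s]); print(n,s,p,None if j is None else np.round(j,2))
print(r.sense()["time_s"])
E
```

```text
[[-0.    0.25 -0.97]
 [ 0.   -0.97 -0.25]
 [-1.   -0.    0.  ]]
K 1 (0, -0.2, 0.15) [ 0.9   0.72 -0.65  1.94 -0.24  0.8   0.47]
K 1 (0, -0.165, 0.031) [ 0.82  0.9  -0.61  1.99 -0.21  0.56  0.5 ]
K 1 (0, -0.07, 0.031) [ 0.69  0.88 -0.63  2.07 -0.31  0.43  0.46]
K -1 (0, -0.2, 0.15) [ 0.27  0.65  0.27  1.97 -0.84  1.05 -2.07]
K -1 (0, -0.165, 0.031) [ 0.31  0.82  0.13  2.02 -0.97  0.84 -1.92]
K -1 (0, -0.07, 0.031) [ 0.21  0.79  0.05  2.09 -1.09  0.73 -1.95]
D 1 (0.038, 0.0685, 0.16) [-0.03  0.67 -0.62  1.85  0.74  1.1   0.46]
D 1 (0.038, 0.0685, 0.034) [-0.11  0.83 -0.5   1.89  0.87  0.92  0.32]
D 1 (-0.058, 0.0685, 0.034) [-0.22  0.76 -0.45  2.09  0.87  0.79  0.17]
D -1 (0.038, 0.0685, 0.16) [-0.59  0.6   0.2   1.87  0.27  0.85 -2.23]
D -1 (0.038, 0.0685, 0.034) [-0.75  0.83  0.45  1.92 -0.02  0.6  -2.01]
D -1 (-0.058, 0.0685, 0.034) [-0.99  0.85  0.67  2.13 -0.39  0.51 -1.72]
0.15
```

```bash
python3 - <<'E'
from h import *
from station import r
r.gripper_to(0.0)
r.movep(W(0,-.20,.16),KQ[1])
r.move_straight(W(0,-.165,.0315),speed=.12)
s=r.sense(); print(s["time_s"],s["tcp_pos"],s["contact_force"],s["finger_gap"])
for n in("scene","top"): cv2.imwrite(f"pics/{n}1.png",cv2.resize(r.camera(n)[150:300,180:380,::-1],None,fx=3.8,fy=3.8,interpolation=cv2.INTER_CUBIC))
E
```

```text
4.5417 [ 0.54160035 -0.09839703  0.03206738] [-0.07529896  0.27465564  0.26237092] -9.746176044476935e-05
```

View pics/scene1.png

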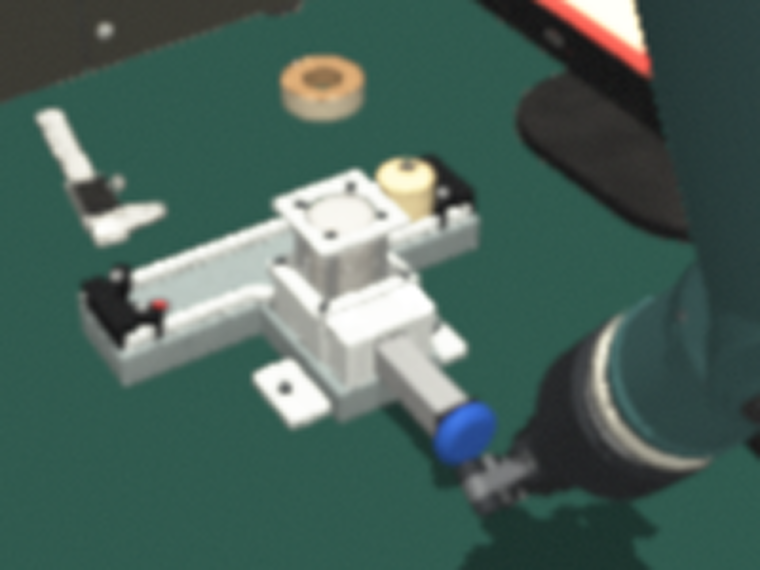

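View pics/top1.png

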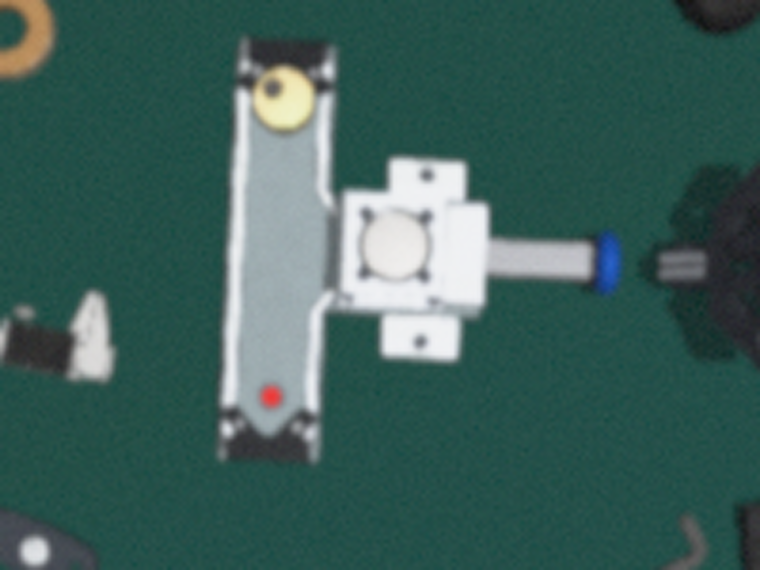

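The fingertips are in line with the knob, about 20 mm short of it. I'll find the contact, then push while watching the force.

```bash
python3 - <<'E'
from h import *
from station import r
Rz=R.from_euler('z',MP[2])
f=lambda s:Rz.inv().apply(s["contact_force"])[1]
my=lambda s:Rz.inv().apply(np.array(s["tcp_pos"])-[MP[0],MP[1],0])[1]
f0=f(r.sense()); y=-.151; c=None
r.move_straight(W(0,y,.0315),speed=.08)
while y<-.12:
    y+=.002; r.move_straight(W(0,y,.0315),speed=.05); s=r.sense()
    if abs(f(s)-f0)>2: c=my(s); print("contact",c,f(s)-f0); break
log=[]
y=c
end=c+.066
while y<end:
    y=min(y+.011,end); r.move_straight(W(0,y,.0315),speed=.06); s=r.sense(); log.append((round(my(s)-c,4),round(f(s)-f0,1)))
while y<c+.080:
    y+=.0015; r.move_straight(W(0,y,.0315),speed=.03); s=r.sense(); log.append((round(my(s)-c,4),round(f(s)-f0,1)))
    if abs(f(s)-f0)>22: break
print(log); r.hold(.1)
s=r.sense(); print(s["time_s"],s["contact_force"],my(s)-c)
for n in("scene","top"): cv2.imwrite(f"pics/{n}2.png",cv2.resize(r.camera(n)[150:300,180:380,::-1],None,fx=3.8,fy=3.8,interpolation=cv2.INTER_CUBIC))
E
```

```text
contact -0.13997674746130473 -3.7531262239966816
[(np.float64(0.0089), np.float64(-5.5)), (np.float64(0.0184), np.float64(-6.4)), (np.float64(0.0285), np.float64(-8.6)), (np.float64(0.0403), np.float64(-6.6)), (np.float64(0.0513), np.float64(-6.9)), (np.float64(0.0621), np.float64(-6.9)), (np.float64(0.062), np.float64(-8.0)), (np.float64(0.063), np.float64(-8.5)), (np.float64(0.0642), np.float64(-10.4)), (np.float64(0.0656), np.float64(-9.5)), (np.float64(0.067), np.float64(-11.2)), (np.float64(0.0684), np.float64(-10.7)), (np.float64(0.0699), np.float64(-11.2)), (np.float64(0.0714), np.float64(-10.4)), (np.float64(0.0726), np.float64(-10.9)), (np.float64(0.0727), np.float64(-15.1)), (np.float64(0.0728), np.float64(-18.9))]
11.3 [ -3.84034811 -18.8192043    6.27204508] 0.07279609191282661
```

View pics/top2.png

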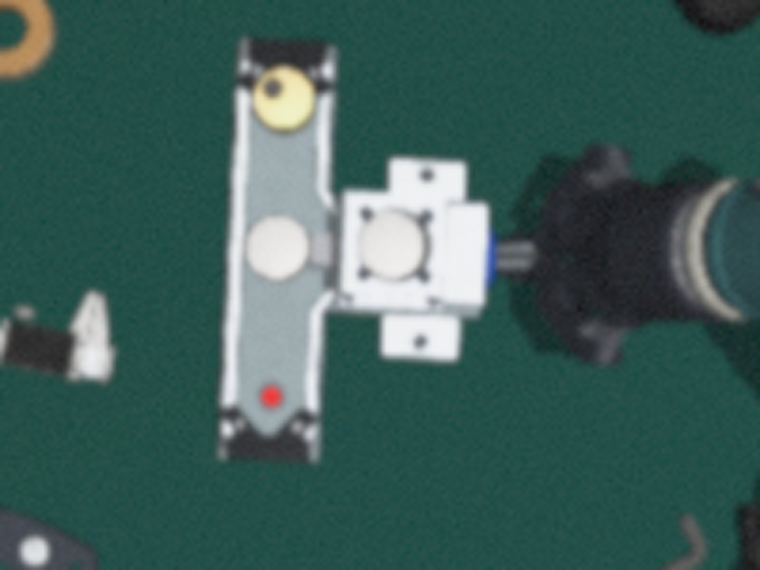

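View pics/scene2.png

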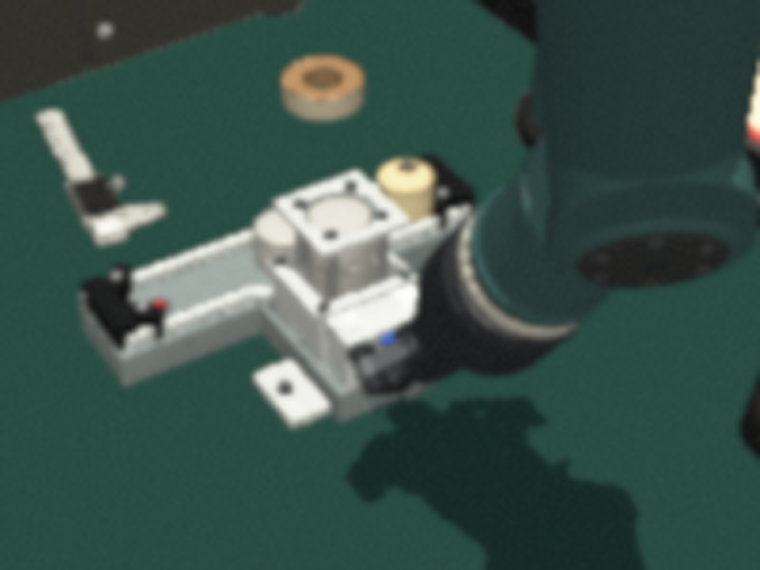

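The plunger is at its stop (stroke 72.8 mm, force rising to 19 N) and the disc is on the track at crop (277,247). Now I'll back off, keeping to the plunger line.

```bash
python3 - <<'E'
from h import *
from station import r
r.move_straight(W(0,-.175,.0315),speed=.08)
r.move_straight(W(0,-.20,.18),speed=.2)
r.movep(W(.05,.085,.19),DQ[1])
s=r.sense(); print(s["time_s"],s["tcp_pos"],s["contact_force"])
for n in("scene","top"): cv2.imwrite(f"pics/{n}3.png",cv2.resize(r.camera(n)[150:300,180:380,::-1],None,fx=3.8,fy=3.8,interpolation=cv2.INTER_CUBIC))
E
```

```text
15.075 [0.60410228 0.14563421 0.18881789] [ 0.02002638  0.11362875 -0.81843407]
```

View pics/top3.png

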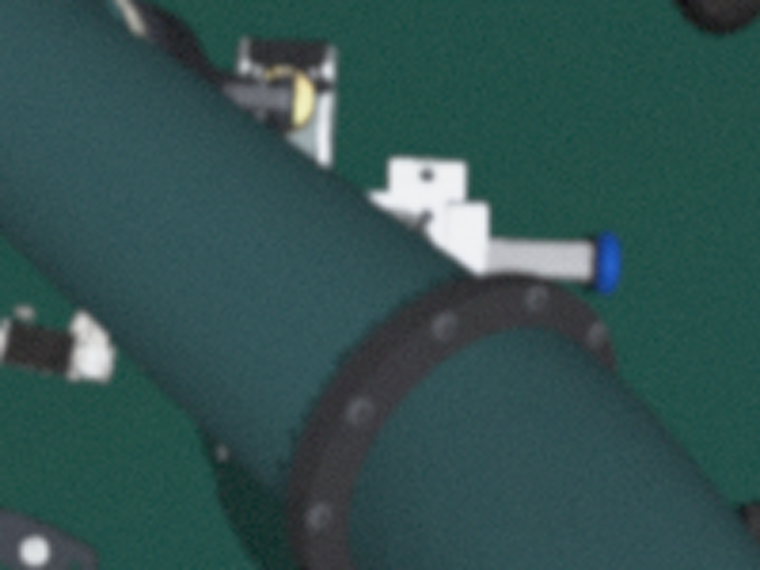

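View pics/scene3.png

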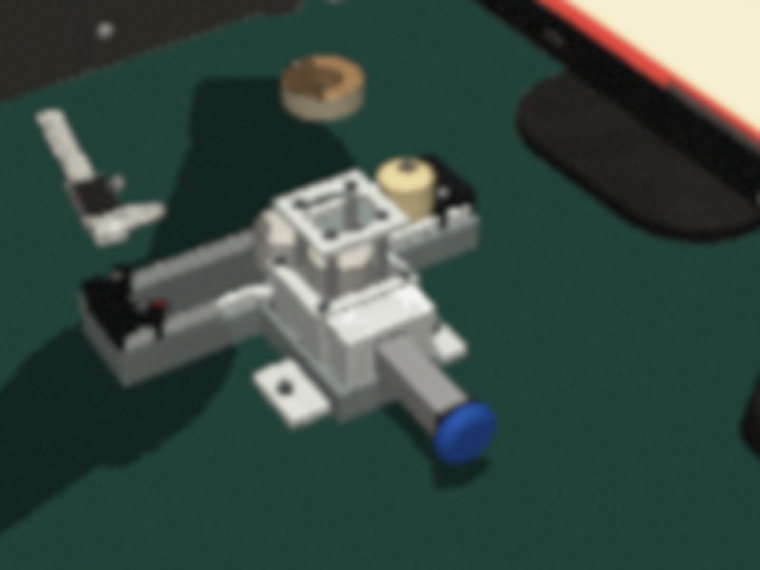

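Plunger is home, the stack has dropped, and the disc stands on the track. Next I'll lower the fingers between disc and brass and check with the wrist camera.

```bash
python3 - <<'E'
from h import *
from station import r
print(proj(r.camera_info("top"),r.sense()["tcp_pos"]))
r.move_straight(W(.043,.067,.07),rot=DQ[1],speed=.12)
cv2.imwrite("pics/w4.png",r.camera("wrist")[:,:,::-1])
cv2.imwrite("pics/s4.png",cv2.resize(r.camera("scene")[120:280,180:380,::-1],None,fx=3.7,fy=3.7,interpolation=cv2.INTER_CUBIC))
s=r.sense(); print(s["time_s"],s["tcp_pos"],W(.043,.067,.07),s["contact_force"])
E
```

```text
[[245.15163327 183.0344476 ]]
16.4417 [0.59699345 0.13187995 0.07089985] [0.59630188 0.13131869 0.07      ] [-0.41216771 -0.41334108 -0.65753377]
```

View pics/w4.png

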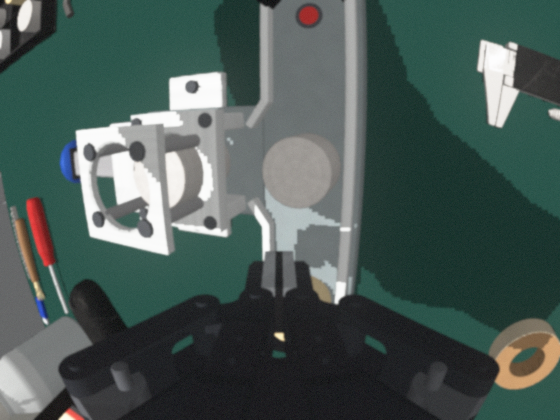

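View pics/s4.png

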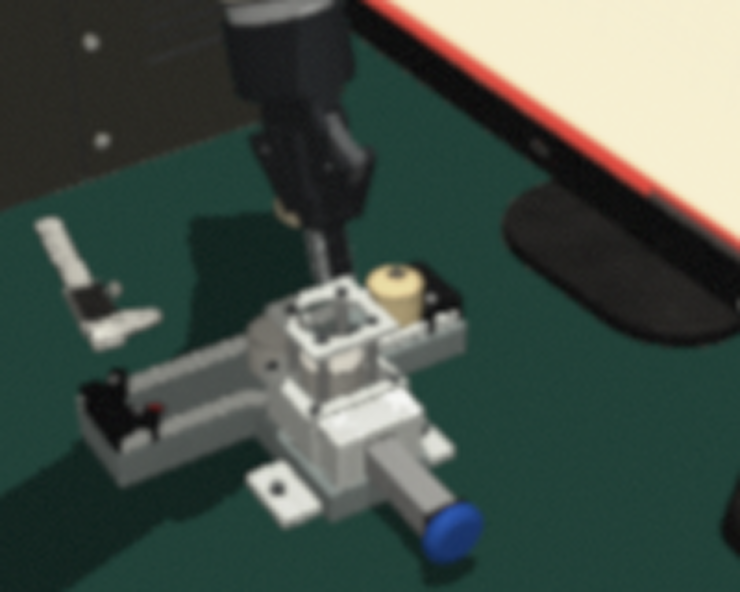

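```bash
cat >> h.py <<'E'
def wray(info,uv,z):
    K=np.array(info["intrinsics"]); d=np.array(uv)-K[:2,2]; rr=np.hypot(*d); t=rr/K[0,0]
    v=quat(info["attitude"]).apply([np.sin(t)*d[0]/rr,np.sin(t)*d[1]/rr,np.cos(t)]); e=np.array(info["eye"]); return e+v*(z-e[2])/v[2]
def w2m(P):
    c,s=np.cos(MP[2]),np.sin(MP[2]); d=np.array(P)-[MP[0],MP[1],0]; return np.array([c*d[0]+s*d[1],-s*d[0]+c*d[1],d[2]])
E
python3 - <<'E'
from h import *
from station import r
I=r.camera_info("wrist")
for n,u,z in(("disc top",(298,172),.05),("eye",(308,15),.024),("tip",(279,262),.07),("ringtop hole",(133,185),.107),("lipL",(268,250),.033),("lipR",(347,250),.033),("knob",(68,162),.0365)): print(n,(w2m(wray(I,u,z))*1000).round(1))
E
```

```text
disc top [ 0.5 70.7 50. ]
eye [-86.9  68.5  24. ]
tip [41.6 67.8 70. ]
ringtop hole [ -1.3  15.  107. ]
lipL [54.1 47.2 33. ]
lipR [46.9 96.  33. ]
knob [   3.2 -143.6   36.5]
```

```bash
python3 - <<'E'
from h import *
from station import r
Rz=R.from_euler('z',MP[2])
g=lambda s:Rz.inv().apply(s["contact_force"])
r.move_straight(W(.043,.067,.0305),speed=.08)
s=r.sense(); f0=g(s); print(s["time_s"],(w2m(s["tcp_pos"])*1000).round(1),f0.round(2))
for x in(.034,.025,.015,-.0,-.02,-.035,-.047):
    r.move_straight(W(x,.067,.0305),speed=.06); s=r.sense(); d=g(s)-f0; print((w2m(s["tcp_pos"])*1000).round(1),d.round(1))
    if np.abs(d).max()>12: print("STOP");break
print(s["time_s"]); cv2.imwrite("pics/w5.png",r.camera("wrist")[:,:,::-1])
E
```

```text
17.0833 [42.8 67.  30. ] [-0.18 -0.63  0.14]
[33.5 67.2 30.9] [0.1 0.5 0. ]
[24.4 67.1 30.6] [ 0.2  0.8 -0.1]
[14.2 67.  30.5] [ 0.7 -0.6  0.1]
[-0.8 67.  30.5] [ 0.2  0.4 -0.7]
[-20.6  67.   30.5] [ 0.6  0.5 -0.3]
[-35.7  67.   30.5] [ 0.5  1.2 -0.2]
[-47.7  67.   30.5] [ 0.4 -0.  -0.6]
19.6333
```

View pics/w5.png

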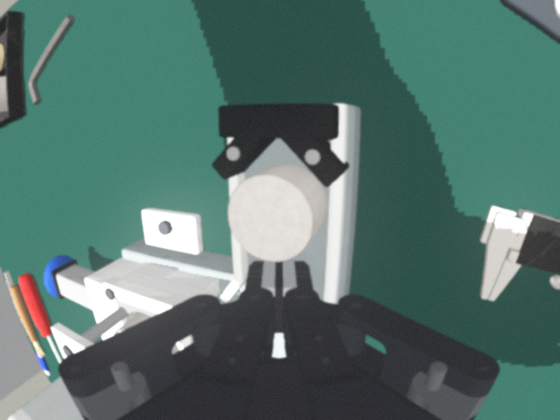

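The disc at (275,212) is being carried along by the fingertips and is close to the V. I'll continue in small steps until the force rises.

```bash
python3 - <<'E'
from h import *
from station import r
Rz=R.from_euler('z',MP[2])
g=lambda s:Rz.inv().apply(s["contact_force"])
f0=g(r.sense()); x=-.047
while x>-.070:
    x-=.0015; r.move_straight(W(x,.067,.0305),speed=.03); s=r.sense(); d=g(s)-f0; print((w2m(s["tcp_pos"])*1000).round(1),d.round(1))
    if d[0]>6: break
print(s["time_s"]); I=r.camera_info("wrist"); cv2.imwrite("pics/w6.png",r.camera("wrist")[:,:,::-1])
E
```

```text
[-48.5  67.   30.5] [-0.2 -0.  -1.3]
[-50.   67.1  30.5] [-0.1  0.1 -1. ]
[-51.6  67.1  30.5] [ 0.6  0.2 -0.3]
[-53.2  67.   30.5] [-0.1 -0.7 -0.5]
[-54.8  67.   30.5] [-1.1 -0.5 -0.7]
[-56.2  67.   30.5] [ 0.1 -0.2 -0.5]
[-57.2  66.8  30.5] [ 1.3 -0.  -1.4]
[-57.6  66.4  30.7] [ 4.5 -2.2 -1.3]
[-57.8  66.2  30.9] [ 6.  -2.2 -1.7]
[-57.8  66.3  31.1] [ 9.2 -3.6 -1.6]
22.1833
```

View pics/w6.png

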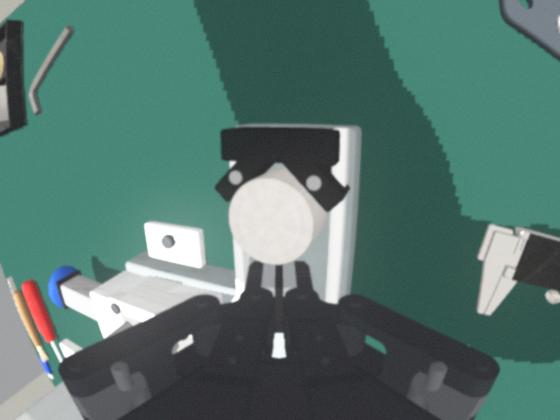

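Firm resistance at x = -57.8 mm. I'll back off and check the seating from above.

```bash
python3 - <<'E'
from h import *
from station import r
r.move_straight(W(-.045,.067,.0305),speed=.06)
r.move_straight(W(-.035,.075,.09),speed=.15)
I=r.camera_info("wrist"); im=r.camera("wrist")[:,:,::-1]; np.save("I7.npy",I,allow_pickle=True)
cv2.imwrite("pics/w7f.png",im); cv2.imwrite("pics/w7.png",cv2.resize(im[60:260,160:400],None,fx=3,fy=3,interpolation=cv2.INTER_CUBIC))
cv2.imwrite("pics/s7.png",cv2.resize(r.camera("scene")[170:280,190:330,::-1],None,fx=5,fy=5,interpolation=cv2.INTER_CUBIC))
print(r.sense()["time_s"])
E
```

```text
23.325
```

View pics/w7.png

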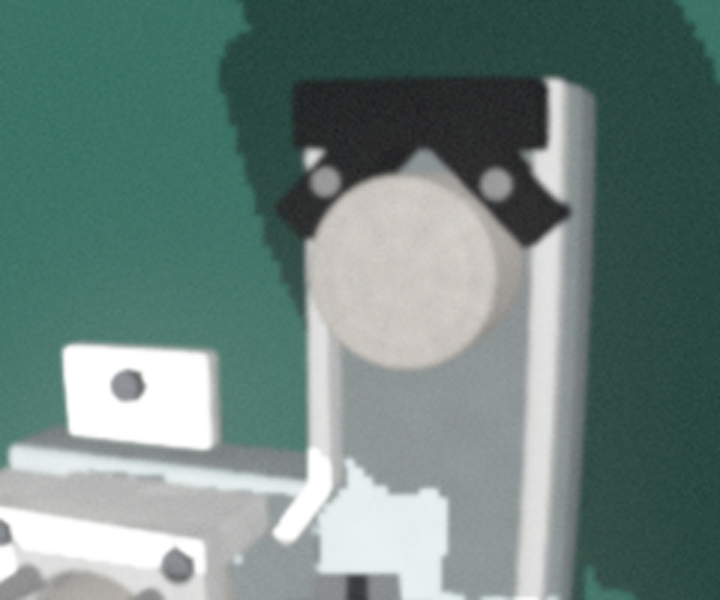

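View pics/s7.png

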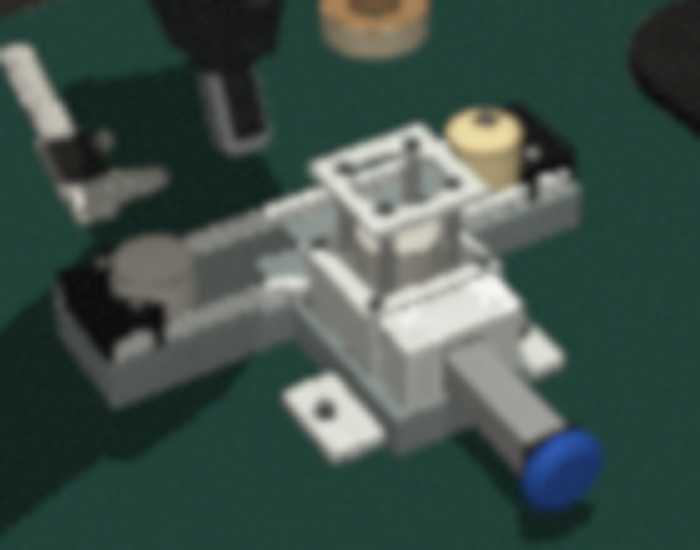

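```bash
python3 - <<'E'
from h import *
I=np.load("I7.npy",allow_pickle=True).item()
for n,u,z in(("disc top",(403,271),.05),("disc L",(308,271),.05),("disc R",(498,271),.05),("disc near",(403,369),.05),("scrL",(325,182),.045),("scrR",(497,184),.045),("jawLtip",(308,240),.044),("jawRtip",(528,248),.044),("endL",(293,80),.044),("endR",(547,80),.044)):
    print(n,(w2m(wray(I,(np.array(u)+.5)/3-.5+[160,60],z))*1000).round(1))
T=None
from station import r
S=r.camera_info("scene"); 
for n,u,z in(("sdisc",(152,263),.05),): print(n,(w2m(ray(S,(np.array(u)+.5)/5-.5+[190,170],z))*1000).round(1))
E
```

```text
disc top [-87.4  69.7  50. ]
disc L [-86.6  50.5  50. ]
disc R [-88.3  87.7  50. ]
disc near [-68.6  69.9  50. ]
scrL [-103.7   52.1   45. ]
scrR [-104.    86.1   45. ]
jawLtip [-92.1  48.   44. ]
jawRtip [-92.3  92.1  44. ]
endL [-124.2   44.9   44. ]
endR [-123.6   95.    44. ]
sdisc [-88.   66.2  50. ]
```

```bash
python3 - <<'E'
from h import *
from station import r
r.move_straight(W(-.03,.08,.23),speed=.15)
r.set_joints([1.22, 0.591, 0.048, 1.609, -0.033, 0.943, -0.034])
s=r.sense(); print(s["time_s"],s["contact_force"])
im=r.camera("top")[:,:,::-1]; cv2.imwrite("pics/top8f.png",im)
cv2.imwrite("pics/top8.png",cv2.resize(im[150:285,225:355],None,fx=4.4,fy=4.4,interpolation=cv2.INTER_CUBIC))
T=r.camera_info("top"); P=W(-.088,.0685,0)
e=ray(T,(251.0,253.9),.024); print("eye seen",e, "expected disc-top px in crop",(proj(T,[e[0],e[1],.05])-[225,150]+.5)*4.4-.5)
E
```

```text
27.625 [ 0.36945231 -1.09434882 -0.17938254]
eye seen [0.46480488 0.14000795 0.024     ] expected disc-top px in crop [[113.94159335 459.07877166]]
```

View pics/top8.png

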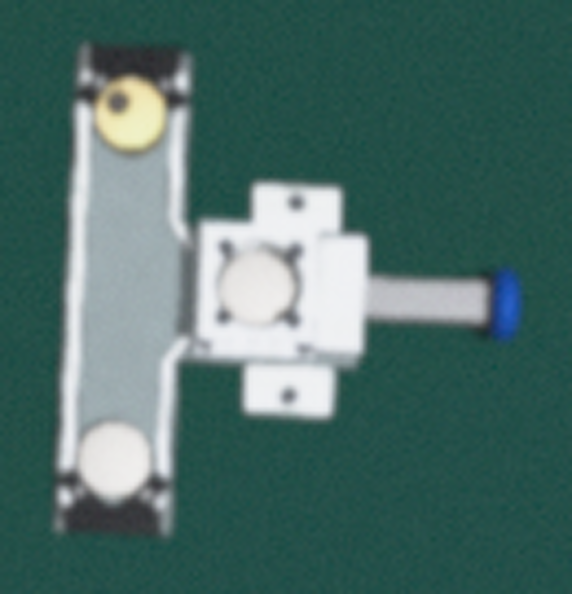

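View pics/top8f.png

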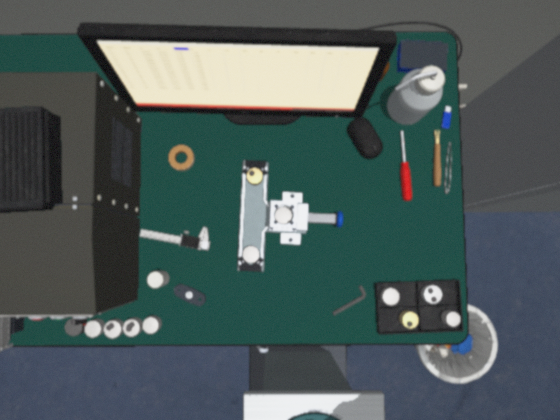

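In the top view the disc is centred at crop (115,460), against (114,459) expected over the eye. The knob, brass and bystanders are at the same pixels as before, so I'm handing in.

```bash
python3 -c "
from station import r
print(r.sign_off())"
```

```text
the job is handed in; nothing more can be done
None
```

The job is done and handed in at about 27.7 s of the 48 s; the sign-off gives no verdict.

**What I did:** I pushed the plunger knob in once, to its hard stop (72.8 mm of travel, force rising to about 19 N), and let it spring back. The bottom disc came out onto the landing track. With the closed fingertips I pushed it along the track into the empty nest at the -x end until it met firm resistance at about 9 N. I then withdrew the arm to its start position.

**Last checks:**
- **Disc:** the top view puts its centre within about 1 mm of the sensor eye. In the wrist view it sits centred between the jaws, within about 2 mm of the eye.
- **Scene:** the knob, the brass sample and the bystanders are at the same pixels as at the start. The two remaining discs have dropped down in the magazine.
- **Disagreements:** the scene camera put the disc's sideways position at 66.2 mm, against 69.7 mm in the wrist view (nominal 68.5 mm), which is within the calibration and pixel-reading error. During the final push there was also a sideways force of about 3.6 N, but the disc looked centred afterwards.

No check failed.

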